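# Tip the lino block onto its print outline and press it

## Task

On the board a lino block stands on its short edge at one end of the rectangle drawn on the paper: push it over towards the other end, so that it drops carved face down and lies wholly inside the rectangle, and take the fingers off it. Then press down firmly for a moment on the middle of its back, and move clear. The block is only pushed and pressed, never pinched or lifted, and the other things on the board and table stay where they are.

Things in the scene. Friction and masses are not known exactly. Their poses are not given: they have to be found in the camera images.
- print_board: plywood proofing board fixed to the table, 300 (x) x 250 (y) x 12 mm thick, top surface 12 mm above the table, white paper on it; a 16 mm wide, 10 mm high batten runs along its +x edge. Origin: centre of its underside; +x points from the standing block towards the far end of the outline, z up
- outline (a point): centre of the rectangle drawn in thin dark lines on the paper, on the board's top surface; the rectangle measures 150 mm along x and 115 mm along y; axes as the board's
- lino_block: brown lino block, 75 (own x) x 100 (y) x 9 mm (z), 0.11 kg, loose. Starts on a 75x9 mm edge just inside the outline's -x end, own y up (top 112 mm above table), own z (out of the carved face) along board +x within 4 degrees. Origin: centre of the plain back face (z=0), 62 mm above table; 21 mm when lying face down. Pushed near the top it tips about its foot, falling by itself past 6 degrees
- corner_a (a point): point at a corner of the block's carved face (12 mm above the table when that face lies on the board)
- corner_b (a point): point at a corner of the block's carved face (12 mm above the table when that face lies on the board)
- corner_c (a point): point at a corner of the block's carved face (12 mm above the table when that face lies on the board)
- corner_d (a point): point at a corner of the block's carved face (12 mm above the table when that face lies on the board)
- foot (a point): middle of the block's lower edge at the carved side, the edge about which it tips; 12 mm above the table
- rubber_stamp: wooden hand stamp with a round knob, 30x42x60 mm, stands on the board's +y margin beside the paper, leave alone; origin: centre of its underside
- bulldog_clip: black steel clip, 33x50x28 mm, lies on the board's -y margin beside the paper, leave alone; origin: centre of its underside
- ink_bottle: dark ink bottle with a white cap, 43x44x92 mm, stands to the right, leave alone; origin: centre of its underside
- masking_tape: roll of masking tape lying flat, 96 mm across, 24 mm high, to the left, leave alone; origin: centre of its underside
- tube_ochre: white paint tube, 35x104x28 mm, to the right, leave alone; origin: centre of its underside
Not all that is in view belongs to the job. There is more than one size of the lino_block; the job needs the middle-sized.

How it is judged (in metres and radians):
On the way, in this order (a step that is already met when the one before it is completed fails the run):
1. the block has dropped carved face down and lies at rest wholly inside the outline, untouched (angle between lino_block's own z axis and vertical above 3 rad and x of corner_a in the frame of outline between -0.077 and 0.077 m and y of corner_a in the frame of outline between -0.0595 and 0.0595 m and height (world z) of each of corner_a, corner_b, corner_c, corner_d below 0.018 m and x of corner_b in the frame of outline between -0.077 and 0.077 m and y of corner_b in the frame of outline between -0.0595 and 0.0595 m and x of corner_c in the frame of outline between -0.077 and 0.077 m and y of corner_c in the frame of outline between -0.0595 and 0.0595 m and x of corner_d in the frame of outline between -0.077 and 0.077 m and y of corner_d in the frame of outline between -0.0595 and 0.0595 m and linear speed of lino_block below 0.02 m/s and angular speed of lino_block below 0.3 rad/s and contact force between the fingers and lino_block below 0.2 N), for 0.2 s.
2. the fingers press on the middle of its back with more than 4 N for 0.2 s (contact force between the fingers and lino_block above 4 N and horizontal distance between the grasp point and lino_block below 0.03 m and angle between lino_block's own z axis and vertical above 3 rad), for 0.2 s.
At the end, for the whole second after the job is handed in: The block lies flat and still on the board, carved face down (within 8 degrees), its four corners inside the drawn rectangle (2 mm over the line is allowed) (angle between lino_block's own z axis and vertical above 3 rad and x of corner_a in the frame of outline between -0.077 and 0.077 m and y of corner_a in the frame of outline between -0.0595 and 0.0595 m and height (world z) of each of corner_a, corner_b, corner_c, corner_d below 0.018 m and x of corner_b in the frame of outline between -0.077 and 0.077 m and y of corner_b in the frame of outline between -0.0595 and 0.0595 m and x of corner_c in the frame of outline between -0.077 and 0.077 m and y of corner_c in the frame of outline between -0.0595 and 0.0595 m and x of corner_d in the frame of outline between -0.077 and 0.077 m and y of corner_d in the frame of outline between -0.0595 and 0.0595 m and linear speed of lino_block below 0.02 m/s and angular speed of lino_block below 0.3 rad/s); the robot touches nothing.
It fails at once if the block is lifted: its foot edge rises more than 20 mm off the board (height (world z) of foot above 0.032 m).
It fails at once if the block is raised off the board (height (world z) of lino_block above 0.08 m).
It fails at once if the block is pinched between the fingers while it is not lying flat (contact force between the fingers and lino_block above 0.5 N and angle between lino_block's own z axis and vertical below 2.8 rad and z of the grasp point in the frame of lino_block between -0.001 and 0.01 m and x of the grasp point in the frame of lino_block between -0.04 and 0.04 m and y of the grasp point in the frame of lino_block between -0.05 and 0.05 m).
It fails at once if another thing (stamp, clip, bottle, tape, tube) is moved more than 25 mm (distance of any of rubber_stamp, bulldog_clip, ink_bottle, masking_tape, tube_ochre from where it was at the start of the episode above 0.025 m).
It also fails if it takes over 42 s, if anything falls off the work surface, if the arm or the gripper's body presses on something with over 40 N, if the wrist force passes 120 N, or if a joint passes its speed limit or range.

## Robot

A 7-joint arm with a two-finger parallel gripper is mounted at the origin on a cart in front of the work surface, level with it; the furniture and walls round the work are solid. World frame = base frame: x ahead of the robot, y to its left, z up, the work surface at z = 0. Lengths are in m, angles in degrees, forces in N, time in s.
With the tool pointing down it reaches from about 0.4 to 0.925 m from the base axis. Payload 4.1 kg.
Tool frame: the origin (TCP) lies between the finger pads; the fingertips stand 8 mm ahead of it and the grasp point (between the pads) lies 11 mm behind it (bot.tcp_to_tips is the distance from the TCP to the fingertips, in m); z points along the fingers, y is the line along which they close (so a half turn about z gives the same grasp; the last joint's range is limited). The gripper opens to 85 mm and grips with 20 to 120 N. Pads are 22 mm wide; open, the fingers measure 114 mm over their backs; the gripper's body (76 mm by 85 mm) begins 54 mm behind the grasp point. The pads swing forward as they close: fully open they stand 13 mm farther back than shut.
Start: joints at [61.135, 22.827, 2.584, 88.041, -1.071, 69.15, -2.905], TCP at [0.256, -0.597, 0.239] pointing down, gripper open.
Joint ranges: [-161.44, 161.44], [-28.35, 127.94], [-78.24, 83.42], [0, 140.83], [-78.03, 258.03], [13.02, 114.36], [-168.23, 168.23]. Speed limits (degrees/s): [147.25, 147.25, 180, 180, 180, 180, 180].

## Interface

Orientations are given as a 3x3 rotation matrix whose columns are the frame's x, y, z axes.
In Python, from bench import bot gives the robot as it stands.
- The arm moves only by the tool send_rows, never from a script. Its argument "deltas" is a list of rows, each an object with "angular": the turn, a rotation vector about the world's x, y, z in degrees, a list of three; "delta_pos": the shift along the world's x, y, z in cm, a list of three; "fingers": the gripper command: -1 is fully open, 1 is shut, values between are in proportion. A call has 1 to 8 rows; each row shifts and turns the commanded pose from where the row before left it; what a row does not reach is not made up. A row lasts 1/12 s, in which the tool goes at most 41.7 mm and 7.16 degrees, less where a joint would pass 70% of its speed; a pose out of reach is approached as far as the arm can. A call with a gripper value outside its range is refused whole. The fingers move at their own pace and stop on an object; the grip force is fixed at half the most. Time passes only in rows, so rows that do not move let the fingers close. It gives the time, the measured TCP pose, the force, the opening and the grip force at its end, in the units of the state.
- bot.sense(): the state, without advancing time (a new reading comes with each control period).
- bot.get_image(name): name is "side" or "top"; returns (picture, depth): 420x560x3 uint8, blue, green, red; 420x560 float32, m along the optical axis (not along the pixel's ray), 0 where there is no reading.
- bot.get_calibration(name): a dict with "vfov" (degrees; the focal length in pixels is half the picture's height over the tangent of half this angle, whatever the lens; pixels are square), "cx", "cy" (the principal point, pixels), "T" (4x4, takes a point from camera to world coordinates). Camera axes: x right, y down, z forward; pixel columns grow to the right and rows downward; lengths in m; the calibration is good to about 2 mm. A picture is of the moment at which its call begins. get_calibration takes no time and is no camera call.
- bot.close_job(): hands the job in; it is judged then, once.
The state is a dict: "clock": time; "joint_positions": joint angles; "qvel": joint speeds; "tau": joint torques, N m; "eef_pos": TCP position; "ee_rot": TCP orientation; "force": force on the tool from outside, world axes, zero at the start; "wrist_torque": the same for the moment, N m; "gripper_width": opening from 0.0 (shut) to 1.0 (fully open); "grip_force": force on a finger pad.
Only numpy, scipy, OpenCV 4.12 (cv2) and the standard library are available. Lean on these libraries where they do the work, as an engineer would, in place of code of your own. Each camera call takes 0.05 s, during which the arm holds its last target. There are 200 camera calls.

## Working session

There is one attempt and no reset: what is moved stays moved. The work goes in short steps, Python scripts to look and compute and a tool call to move; the robot and the scene stay as the last step left them, time stands still between calls to the robot, and variables do not carry over. Pictures are saved under pics/ and viewed, at most 10 in all, crops included, and the job is handed in when it is done.

Besides the shell and the picture viewer there is one more tool, called after "Request:" by a JSON object that holds its "api" and its "payload", one argument or row to a line. send_rows: Moves the arm, as the interface text tells. Its arguments: {"type":"object","properties":{"deltas":{"type":"array"}},"required":["deltas"]}

```bash
ls; mkdir -p pics
cat > h.py <<'E'
from bench import bot
import numpy as np, cv2
def cam(n):
    c=bot.get_calibration(n); im,d=bot.get_image(n); f=210/np.tan(np.radians(c['vfov'])/2)
    return im,d,f,c['cx'],c['cy'],np.array(c['T'])
def cloud(d,f,cx,cy,T):
    v,u=np.mgrid[:420,:560]; p=np.stack([(u-cx)/f*d,(v-cy)/f*d,d],-1)
    return p@T[:3,:3].T+T[:3,3]
def ray(u,v,z,f,cx,cy,T):
    r=T[:3,:3]@np.array([(u-cx)/f,(v-cy)/f,1]); o=T[:3,3]; return o+r*(z-o[2])/r[2]
E
python3 - <<'E'
from h import *
s=bot.sense(); print(s)
for n in('top','side'):
    im,d,f,cx,cy,T=cam(n); np.savez(n,im=im,d=d,f=f,cx=cx,cy=cy,T=T); cv2.imwrite(f'pics/{n}0.png',im); print(n,f,cx,cy,T.round(3).tolist(), (d==0).mean())
E
```

```text
pics
{'clock': 0.0, 'joint_positions': array([61.13673909, 22.87039464,  2.58162325, 88.11502151, -1.07161265,
       69.14841991, -2.90479869]), 'qvel': array([-0.03146318, -0.01640075, -0.01690142, -0.07009096, -0.01045362,
        0.02790449,  0.12172051]), 'tau': array([ 6.98567401e-04, -4.75117743e+01,  1.36512693e+00, -2.54225725e+01,
        1.15940484e-02,  9.67845437e-03,  1.05157559e-05]), 'eef_pos': array([ 0.2557336 , -0.59690783,  0.23827454]), 'ee_rot': array([[ 9.19161743e-01,  3.93879319e-01, -8.79002131e-04],
       [ 3.93880276e-01, -9.19160180e-01,  1.70034935e-03],
       [-1.38211312e-04, -1.90911767e-03, -9.99998168e-01]]), 'force': array([-0.24846635,  1.1719152 ,  0.43926369]), 'wrist_torque': array([-0.00847248, -0.00341051, -0.04324649]), 'grip_force': 0.0, 'gripper_width': 1.0019667395290581}
top 440.77311973287794 277.57106706684783 205.39889387880734 [[0.024, -0.984, 0.178, 0.426], [-1.0, -0.024, 0.002, -0.024], [0.002, -0.178, -0.984, 1.296], [0.0, 0.0, 0.0, 1.0]] 0.0038435374149659862
side 482.0166472780264 274.7958231190398 207.59111014227273 [[-0.865, -0.202, 0.46, 0.008], [-0.502, 0.336, -0.797, 1.071], [0.006, -0.92, -0.392, 0.638], [0.0, 0.0, 0.0, 1.0]] 0.08589285714285715
```

View pics/top0.png

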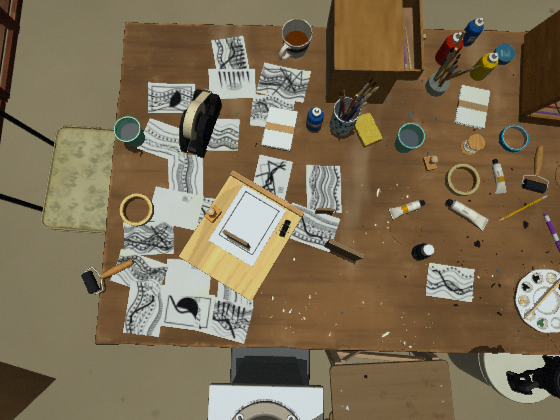

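View pics/side0.png

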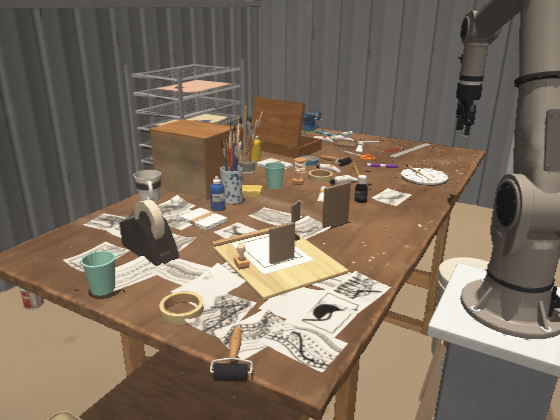

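The top view shows the board near (240,235) with its batten at the upper right, so board +x runs up and right. The block stands at (235,240) inside the rectangle. The decoy blocks are at (343,250) (large) and off the board (small). I'll measure next.

Run:
```python
from h import *
t=np.load('top.npz'); s=np.load('side.npz')
a=cv2.resize(t['im'][160:305,170:370],None,fx=4,fy=4,interpolation=cv2.INTER_CUBIC); cv2.imwrite('pics/tc.png',a)
b=cv2.resize(s['im'][170:300,200:380],None,fx=4.4,fy=4.4,interpolation=cv2.INTER_CUBIC); cv2.imwrite('pics/sc.png',b)
g=lambda k:(float(k['f']),float(k['cx']),float(k['cy']),k['T'])
for n,k in(('top',t),('side',s)):
    P=cloud(k['d'],*g(k)); im=k['im'].astype(int); z=P[...,2]
    # block: above board, over board area
    m=(z>.03)&(z<.14)&(np.hypot(P[...,0]-.36,P[...,1]-.09)<.07)
    q=P[m]; print(n,len(q),q.min(0).round(3),q.max(0).round(3),q.mean(0).round(3))
    mt=m&(z>.104); qt=P[mt]; print(' top',len(qt),qt.mean(0).round(4)); 
    if len(qt)>3: print(np.linalg.svd(qt-qt.mean(0))[2][0].round(3))
    if n=='side':
        qq=q[q[:,2]>.03]; c=qq.mean(0); U=np.linalg.svd(qq-c)[2]; print('face normal',U[2].round(3),c.round(4));
```

```text
Traceback (most recent call last):
ValueError: zero-size array to reduction operation minimum which has no identity
```

View pics/tc.png

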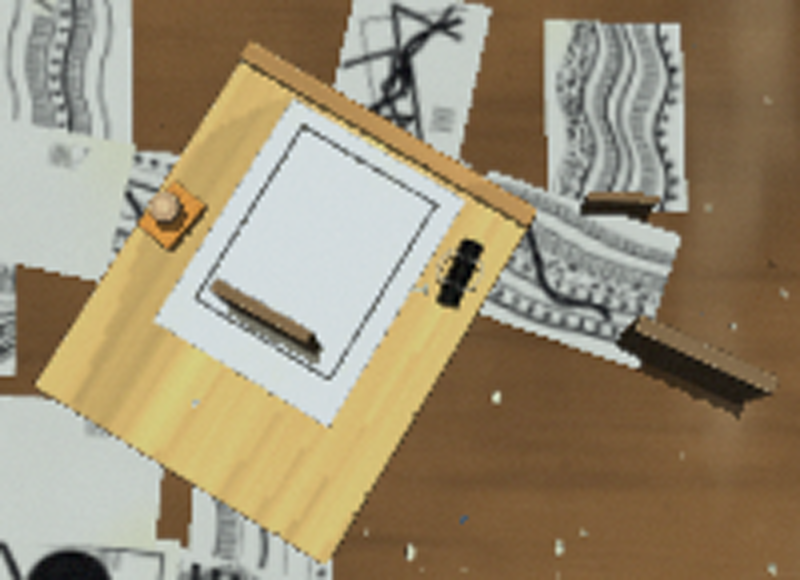

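View pics/sc.png

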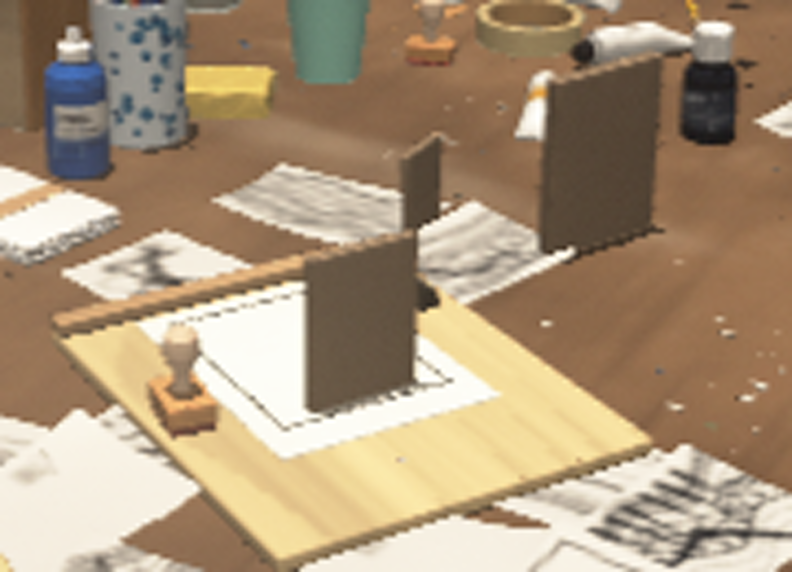

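The crop shows the rectangle's corners at about (303,126), (438,206), (330,379) and (197,298). The block's top edge runs from (216,284) to (320,345) in the crop. In the side crop the block's plain back face spans (305,260)–(415,230) along the top and (305,410)–(412,385) along the bottom.

Run:
```python
from h import *
t=np.load('top.npz'); s=np.load('side.npz')
g=lambda k:(float(k['f']),float(k['cx']),float(k['cy']),k['T'])
def tp(u,v,z): return ray(170+(u+.5)/4-.5,160+(v+.5)/4-.5,z,*g(t))
def sp(u,v,z): return ray(200+(u+.5)/4.4-.5,170+(v+.5)/4.4-.5,z,*g(s))
C=np.array([tp(u,v,.012) for u,v in[(303,126),(438,206),(330,379),(197,298)]])
print(C.round(4)); print(np.linalg.norm(C-np.roll(C,-1,0),axis=1))
o=C.mean(0); X=(C[0]+C[1]-C[2]-C[3])[:2]; X/=np.linalg.norm(X); print('o',o,'yaw',np.degrees(np.arctan2(X[1],X[0])))
B=np.array([tp(u,v,.012) for u,v in[(250,44),(534,215),(327,562),(38,384)]]);print('board',B.round(3).tolist(),np.linalg.norm(B-np.roll(B,-1,0),axis=1))
Y=np.array([-X[1],X[0]]); loc=lambda p:np.array([(p[:2]-o[:2])@X,(p[:2]-o[:2])@Y])
# top-view top face by colour: brown darker
P=cloud(t['d'],*g(t)); z=P[...,2]; L=np.stack([(P[...,:2]-o[:2])@X,(P[...,:2]-o[:2])@Y],-1)
m=(abs(L[...,0])<.1)&(abs(L[...,1])<.065)
print('top zrange',z[m].min(),z[m].max())
q=m&(z>.095); print(q.sum(), 'top loc',L[q].mean(0),L[q].min(0),L[q].max(0), P[q].mean(0))
for u,v in[(220,281),(214,288),(318,338),(317,348)]: print('toppix',loc(tp(u,v,.112)).round(4))
print('side top',[loc(sp(*p,.112)).round(4).tolist() for p in[(305,262),(415,233)]],'bot',[loc(sp(*p,.012)).round(4).tolist() for p in[(309,411),(413,386)]])
print('side outline near corner',loc(sp(285,429,.012)),loc(sp(450,380,.012)))
P=cloud(s['d'],*g(s)); L=np.stack([(P[...,:2]-o[:2])@X,(P[...,:2]-o[:2])@Y,P[...,2]],-1)
m=(abs(L[...,0]+.06)<.03)&(abs(L[...,1])<.05)&(L[...,2]>.025)&(L[...,2]<.13); q=L[m]
c=np.median(q,0); q=q[abs(q[:,0]-c[0])<.008]; U=np.linalg.svd(q-q.mean(0))[2]
print('side depth face',m.sum(),len(q),q.mean(0),q.min(0),q.max(0),U[2])
```

```text
[[ 0.6989  0.0762  0.012 ]
 [ 0.641  -0.0257  0.012 ]
 [ 0.5118  0.0496  0.012 ]
 [ 0.5684  0.1489  0.012 ]]
[0.11721424 0.14953549 0.11429852 0.14934498]
o [0.60504236 0.06223252 0.012     ] yaw -29.693779181371237
board [[0.761, 0.118, 0.012], [0.636, -0.097, 0.012], [0.382, 0.047, 0.012], [0.503, 0.261, 0.012]] [0.24862096 0.29202454 0.24576471 0.29467696]
top zrange 0.003098452974453325 0.12011586360306548
101 top loc [-0.0629038  -0.00232692] [-0.06811438 -0.0389233 ] [-0.05694182  0.0353827 ] [0.54924609 0.09137145 0.11163449]
toppix [-0.0599  0.0329]
toppix [-0.066   0.0338]
toppix [-0.0585 -0.0441]
toppix [-0.0646 -0.0471]
side top [[-0.0657, 0.04], [-0.0632, -0.036]] bot [[-0.0631, 0.0356], [-0.0677, -0.0343]]
side outline near corner [-0.07452711  0.05824758] [-0.07245889 -0.05796947]
side depth face 810 804 [-0.06563522  0.00275173  0.07126004] [-0.0723246  -0.03818797  0.02520672] [-0.05835759  0.0394129   0.1142218 ] [-0.99964681 -0.02311988  0.01310438]
```

The two views agree. The outline centre is (0.605, 0.062) with board yaw −29.7°, and the rectangle measures 0.150×0.116 m against the given 0.150×0.115. The block's back face is at local x ≈ −0.066, y ≈ 0. I'll move behind it at height with the fingers shut, turned to the board.

Request:
{"api": "send_rows", "payload": {
  "deltas": [
    {"angular": [0,0,5.5],"delta_pos": [2,2.5,0],"fingers": 1},
    {"angular": [0,0,5.5],"delta_pos": [2,2.5,0],"fingers": 1},
    {"angular": [0,0,5.5],"delta_pos": [2,2.5,0],"fingers": 1},
    {"angular": [0,0,5.5],"delta_pos": [2,2.5,0],"fingers": 1},
    {"angular": [0,0,5.5],"delta_pos": [2,2.5,0],"fingers": 1},
    {"angular": [0,0,5.5],"delta_pos": [2,2.5,0],"fingers": 1},
    {"angular": [0,0,5.5],"delta_pos": [2,2.5,0],"fingers": 1},
    {"angular": [0,0,5.5],"delta_pos": [2,2.5,0],"fingers": 1}
  ]
}}

```text
clock: 0.77
eef_pos: [0.4165, -0.3959, 0.239]
ee_rot: [[0.383, 0.924, -0.001], [0.924, -0.383, 0.0], [0.0, -0.001, -1.0]]
force: [1.0, 0.4, 0.2]
gripper_width: 0.002
grip_force: 0.0
```

Request:
{"api": "send_rows", "payload": {
  "deltas": [
    {"angular": [0,0,5.5],"delta_pos": [1.1,3.5,0],"fingers": 1},
    {"angular": [0,0,5.5],"delta_pos": [1.1,3.5,0],"fingers": 1},
    {"angular": [0,0,5.5],"delta_pos": [1.1,3.5,0],"fingers": 1},
    {"angular": [0,0,5.5],"delta_pos": [1.1,3.5,0],"fingers": 1},
    {"angular": [0,0,5.5],"delta_pos": [1.1,3.5,0],"fingers": 1},
    {"angular": [0,0,5.5],"delta_pos": [1.1,3.5,0],"fingers": 1},
    {"angular": [0,0,5.5],"delta_pos": [1.1,3.5,0],"fingers": 1},
    {"angular": [0,0,5.5],"delta_pos": [1.1,3.5,0],"fingers": 1}
  ]
}}

```text
clock: 1.43
eef_pos: [0.5039, -0.1158, 0.2391]
ee_rot: [[-0.366, 0.931, -0.0], [0.931, 0.366, -0.0], [0.0, -0.0, -1.0]]
force: [0.1, 0.3, -0.3]
gripper_width: -0.004
grip_force: 0.0
```

Request:
{"api": "send_rows", "payload": {
  "deltas": [
    {"angular": [0,0,4.9],"delta_pos": [0,2.95,0],"fingers": 1},
    {"angular": [0,0,4.9],"delta_pos": [0,2.95,0],"fingers": 1},
    {"angular": [0,0,4.9],"delta_pos": [0,2.95,0],"fingers": 1},
    {"angular": [0,0,4.9],"delta_pos": [0,2.95,0],"fingers": 1},
    {"angular": [0,0,4.9],"delta_pos": [0,2.95,0],"fingers": 1},
    {"angular": [0,0,4.9],"delta_pos": [0,2.95,0],"fingers": 1},
    {"angular": [0,0,4.9],"delta_pos": [0,2.95,0],"fingers": 1},
    {"angular": [0,0,4.9],"delta_pos": [0,2.95,0],"fingers": 1}
  ]
}}

```text
clock: 2.1
eef_pos: [0.5035, 0.1197, 0.2391]
ee_rot: [[-0.871, 0.491, -0.0], [0.491, 0.871, -0.0], [0.0, -0.0, -1.0]]
force: [0.3, 0.6, -0.7]
gripper_width: -0.0
grip_force: 0.0
```

Request:
{"api": "send_rows", "payload": {
  "deltas": [
    {"angular": [0,0,0],"delta_pos": [0,0,-2.7],"fingers": 1},
    {"angular": [0,0,0],"delta_pos": [0,0,-2.7],"fingers": 1},
    {"angular": [0,0,0],"delta_pos": [0,0,-2.7],"fingers": 1},
    {"angular": [0,0,0],"delta_pos": [0,0,-2.7],"fingers": 1},
    {"angular": [0,0,0],"delta_pos": [0,0,-2.9],"fingers": 1},
    {"angular": [0,0,0],"delta_pos": [0.87,-0.5,0],"fingers": 1},
    {"angular": [0,0,0],"delta_pos": [0.87,-0.5,0],"fingers": 1},
    {"angular": [0,0,0],"delta_pos": [0.43,-0.25,0],"fingers": 1}
  ]
}}

```text
clock: 2.77
eef_pos: [0.5286, 0.105, 0.1037]
ee_rot: [[-0.869, 0.496, 0.003], [0.496, 0.869, 0.0], [-0.002, 0.002, -1.0]]
force: [0.2, 0.4, 0.8]
gripper_width: -0.002
grip_force: 0.0
```

Run:
```python
from h import *
im,*_=cam('side'); cv2.imwrite('pics/s1.png',cv2.resize(im[120:300,200:400],None,fx=3.3,fy=3.3,interpolation=cv2.INTER_CUBIC))
s=bot.sense();print(s['eef_pos'],s['force'],s['clock'])
```

```text
[0.52960879 0.1047047  0.10425839] [0.99081141 0.243765   0.79039047] 2.8167
```

View pics/s1.png

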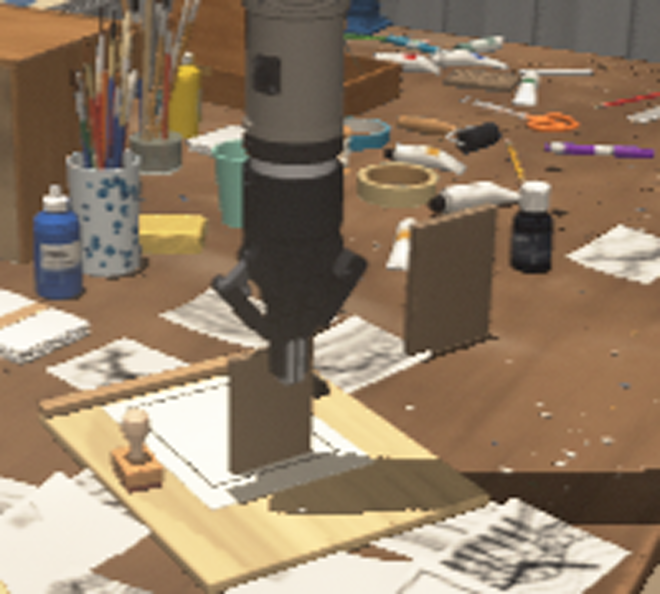

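The finger is just behind the upper part of the block's back (tip near crop (290,378)), clear of everything else. I'll push slowly.

Request:
{"api": "send_rows", "payload": {
  "deltas": [
    {"angular": [0,0,0],"delta_pos": [0.26,-0.15,0],"fingers": 1},
    {"angular": [0,0,0],"delta_pos": [0.26,-0.15,0],"fingers": 1},
    {"angular": [0,0,0],"delta_pos": [0.26,-0.15,0],"fingers": 1},
    {"angular": [0,0,0],"delta_pos": [0.26,-0.15,0],"fingers": 1},
    {"angular": [0,0,0],"delta_pos": [0.26,-0.15,0],"fingers": 1},
    {"angular": [0,0,0],"delta_pos": [0.26,-0.15,0],"fingers": 1},
    {"angular": [0,0,0],"delta_pos": [0.26,-0.15,0],"fingers": 1},
    {"angular": [0,0,0],"delta_pos": [0.26,-0.15,0],"fingers": 1}
  ]
}}

```text
clock: 3.48
eef_pos: [0.5467, 0.0939, 0.1023]
ee_rot: [[-0.869, 0.494, -0.0], [0.494, 0.869, 0.0], [0.0, 0.0, -1.0]]
force: [-0.9, -0.6, 0.1]
gripper_width: 0.002
grip_force: 0.0
```

```bash
cat > st.py <<'E'
from h import *
k=np.load('side.npz'); s=bot.sense(); e=s['eef_pos']
o=np.array([.605,.0622]); X=np.array([.8687,-.4954]); Y=np.array([.4954,.8687])
print('tcp loc',(e[:2]-o)@X,(e[:2]-o)@Y,e[2],s['force'].round(2),s['clock'])
for n in('top','side'):
    im,d,*r=cam(n); P=cloud(d,*r); L=np.stack([(P[...,:2]-o)@X,(P[...,:2]-o)@Y,P[...,2]],-1)
    b=im.astype(int); 
    m=(abs(L[...,0])<.075)&(abs(L[...,1])<.056)&(L[...,2]<.13)&(b[...,2]-b[...,0]>12)&(b[...,2]<150)
    q=L[m]; print(n,len(q),q.mean(0).round(4),np.percentile(q,2,0).round(4),np.percentile(q,98,0).round(4))
E
python3 st.py
```

```text
tcp loc -0.06628755044897895 -0.0013537922699316297 0.10231722438751364 [-0.88 -0.6   0.06] 3.4833st.py:9: RuntimeWarning: Mean of empty slice.
  q=L[m]; print(n,len(q),q.mean(0).round(4),np.percentile(q,2,0).round(4),np.percentile(q,98,0).round(4))
  ret = um.true_divide(
Traceback (most recent call last):
  File "st.py", line 9, in <module>
    q=L[m]; print(n,len(q),q.mean(0).round(4),np.percentile(q,2,0).round(4),np.percentile(q,98,0).round(4))
                                              ~~~~~~~~~~~~~^^^^^^^
IndexError: index -1 is out of bounds for axis 0 with size 0
```

Request:
{"api": "send_rows", "payload": {
  "deltas": [
    {"angular": [0,0,0],"delta_pos": [0.17,-0.1,0],"fingers": 1},
    {"angular": [0,0,0],"delta_pos": [0.17,-0.1,0],"fingers": 1},
    {"angular": [0,0,0],"delta_pos": [0.17,-0.1,0],"fingers": 1},
    {"angular": [0,0,0],"delta_pos": [0.17,-0.1,0],"fingers": 1},
    {"angular": [0,0,0],"delta_pos": [0,0,0],"fingers": 1},
    {"angular": [0,0,0],"delta_pos": [0,0,0],"fingers": 1},
    {"angular": [0,0,0],"delta_pos": [0,0,0],"fingers": 1}
  ]
}}

```text
clock: 4.12
eef_pos: [0.5532, 0.0901, 0.1023]
ee_rot: [[-0.87, 0.494, -0.0], [0.494, 0.87, 0.0], [0.0, 0.0, -1.0]]
force: [0.1, -0.6, -0.1]
gripper_width: -0.002
grip_force: 0.0
```

Run:
```python
from h import *
im,*_=cam('side'); cv2.imwrite('pics/s2.png',cv2.resize(im[120:300,200:400],None,fx=3.3,fy=3.3,interpolation=cv2.INTER_CUBIC))
```

```text
(no output)
```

View pics/s2.png

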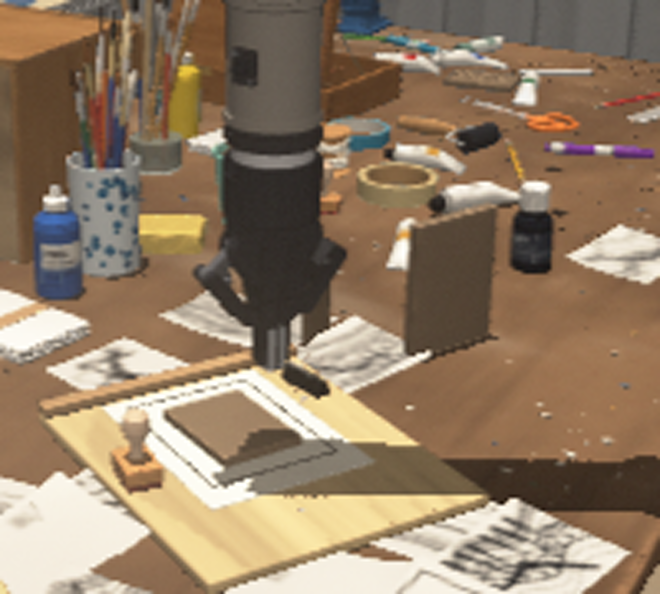

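The block has dropped flat inside the rectangle. Its visible corners in the crop are about (163,412), (245,388), (302,443) and (221,464). I'll locate its centre.

Run:
```python
from h import *
s=np.load('side.npz'); g=(float(s['f']),float(s['cx']),float(s['cy']),s['T'])
o=np.array([.605,.0622]); X=np.array([.8687,-.4954]); Y=np.array([.4954,.8687])
C=[]
for u,v in[(163,410),(245,388),(302,442),(221,462)]:
    p=ray(200+(u+.5)/3.3-.5,120+(v+.5)/3.3-.5,.021,*g); C.append(p); print(((p[:2]-o)@X).round(4),((p[:2]-o)@Y).round(4))
C=np.array(C); print(np.linalg.norm(C-np.roll(C,-1,0),axis=1),C.mean(0)); e=bot.sense()['eef_pos']; print('delta',C.mean(0)-e,e)
```

```text
0.0443 0.041
0.0461 -0.0397
-0.0609 -0.031
-0.0573 0.0421
[0.08068648 0.10731535 0.07319209 0.10161627] [0.60047491 0.06834247 0.021     ]
delta [ 0.04727181 -0.02175583 -0.08132977] [0.5532031  0.0900983  0.10232977]
```

Request:
{"api": "send_rows", "payload": {
  "deltas": [
    {"angular": [0,0,0],"delta_pos": [1.55,-0.8,0],"fingers": 1},
    {"angular": [0,0,0],"delta_pos": [1.55,-0.8,0],"fingers": 1},
    {"angular": [0,0,0],"delta_pos": [1.55,-0.8,0],"fingers": 1},
    {"angular": [0,0,0],"delta_pos": [0,0,-2],"fingers": 1},
    {"angular": [0,0,0],"delta_pos": [0,0,-2],"fingers": 1},
    {"angular": [0,0,0],"delta_pos": [0,0,-2],"fingers": 1},
    {"angular": [0,0,0],"delta_pos": [0,0,-0.6],"fingers": 1},
    {"angular": [0,0,0],"delta_pos": [0,0,0],"fingers": 1}
  ]
}}

```text
clock: 4.83
eef_pos: [0.5982, 0.0658, 0.0346]
ee_rot: [[-0.87, 0.494, -0.004], [0.494, 0.87, -0.0], [0.003, -0.002, -1.0]]
force: [0.4, 0.1, -0.1]
gripper_width: -0.0
grip_force: 0.0
```

Request:
{"api": "send_rows", "payload": {
  "deltas": [
    {"angular": [0,0,0],"delta_pos": [0,0,-0.2],"fingers": 1},
    {"angular": [0,0,0],"delta_pos": [0,0,-0.2],"fingers": 1},
    {"angular": [0,0,0],"delta_pos": [0,0,-0.2],"fingers": 1},
    {"angular": [0,0,0],"delta_pos": [0,0,-0.1],"fingers": 1}
  ]
}}

```text
clock: 5.17
eef_pos: [0.6004, 0.0661, 0.0301]
ee_rot: [[-0.869, 0.494, 0.001], [0.494, 0.869, 0.0], [-0.001, 0.001, -1.0]]
force: [0.1, -0.5, -0.4]
gripper_width: -0.002
grip_force: 0.0
```

Request:
{"api": "send_rows", "payload": {
  "deltas": [
    {"angular": [0,0,0],"delta_pos": [0,0,-0.1],"fingers": 1},
    {"angular": [0,0,0],"delta_pos": [0,0,-0.1],"fingers": 1},
    {"angular": [0,0,0],"delta_pos": [0,0,0],"fingers": 1},
    {"angular": [0,0,0],"delta_pos": [0,0,0],"fingers": 1}
  ]
}}

```text
clock: 5.5
eef_pos: [0.6003, 0.066, 0.0291]
ee_rot: [[-0.869, 0.494, 0.001], [0.494, 0.869, -0.001], [-0.001, -0.0, -1.0]]
force: [-2.1, -0.4, 9.5]
gripper_width: -0.003
grip_force: 4.6
```

Request:
{"api": "send_rows", "payload": {
  "deltas": [
    {"angular": [0,0,0],"delta_pos": [0,0,-0.1],"fingers": 1},
    {"angular": [0,0,0],"delta_pos": [0,0,0],"fingers": 1},
    {"angular": [0,0,0],"delta_pos": [0,0,0],"fingers": 1},
    {"angular": [0,0,0],"delta_pos": [0,0,0],"fingers": 1},
    {"angular": [0,0,0],"delta_pos": [0,0,0],"fingers": 1}
  ]
}}

```text
clock: 5.92
eef_pos: [0.6003, 0.0661, 0.0291]
ee_rot: [[-0.869, 0.494, 0.001], [0.494, 0.869, -0.001], [-0.001, -0.001, -1.0]]
force: [-5.6, -0.8, 15.2]
gripper_width: -0.003
grip_force: 7.7
```

Request:
{"api": "send_rows", "payload": {
  "deltas": [
    {"angular": [0,0,0],"delta_pos": [0,0,0.5],"fingers": 1},
    {"angular": [0,0,0],"delta_pos": [0,0,1],"fingers": 1},
    {"angular": [0,0,0],"delta_pos": [0,0,2],"fingers": 1},
    {"angular": [0,0,0],"delta_pos": [0,0,3],"fingers": 1},
    {"angular": [0,0,0],"delta_pos": [0,0,3],"fingers": 1},
    {"angular": [0,0,0],"delta_pos": [0,0,3],"fingers": 1},
    {"angular": [0,0,0],"delta_pos": [0,0,3],"fingers": 1},
    {"angular": [0,0,0],"delta_pos": [0,0,3],"fingers": 1}
  ]
}}

```text
clock: 6.58
eef_pos: [0.5996, 0.0661, 0.2134]
ee_rot: [[-0.87, 0.494, 0.001], [0.494, 0.87, 0.0], [-0.0, 0.001, -1.0]]
force: [0.4, -0.4, -1.1]
gripper_width: 0.002
grip_force: 0.0
```

Request:
{"api": "send_rows", "payload": {
  "deltas": [
    {"angular": [0,0,0],"delta_pos": [0,-3,1],"fingers": 1},
    {"angular": [0,0,0],"delta_pos": [0,-3,0],"fingers": 1},
    {"angular": [0,0,0],"delta_pos": [0,-3,0],"fingers": 1},
    {"angular": [0,0,0],"delta_pos": [0,-3,0],"fingers": 1},
    {"angular": [0,0,0],"delta_pos": [0,-3,0],"fingers": 1},
    {"angular": [0,0,0],"delta_pos": [0,-3,0],"fingers": 1},
    {"angular": [0,0,0],"delta_pos": [0,0,0],"fingers": 1},
    {"angular": [0,0,0],"delta_pos": [0,0,0],"fingers": 1}
  ]
}}

```text
clock: 7.25
eef_pos: [0.5995, -0.1167, 0.2215]
ee_rot: [[-0.867, 0.498, 0.0], [0.498, 0.867, -0.0], [-0.0, -0.0, -1.0]]
force: [-0.5, 1.7, 0.7]
gripper_width: 0.001
grip_force: 0.0
```

Run:
```python
from h import *
for n,y,x in(('top',160,170),('side',150,200)):
    im,*_=cam(n); cv2.imwrite(f'pics/{n}3.png',cv2.resize(im[y:y+150,x:x+200],None,fx=3.5,fy=3.5,interpolation=cv2.INTER_CUBIC))
```

```text
(no output)
```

View pics/top3.png

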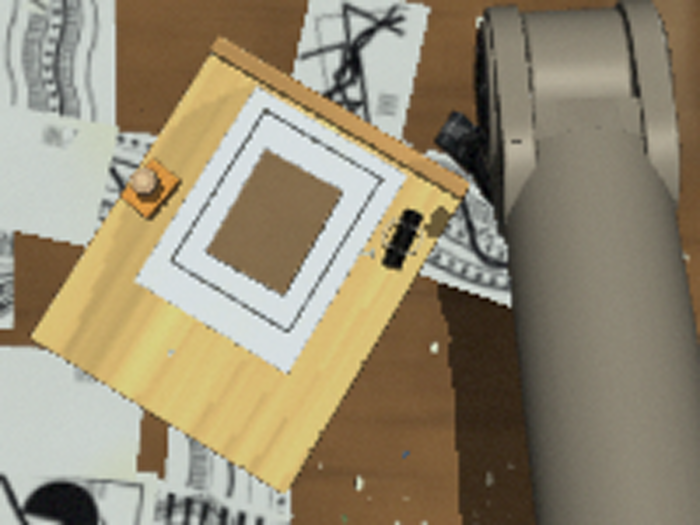

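View pics/side3.png

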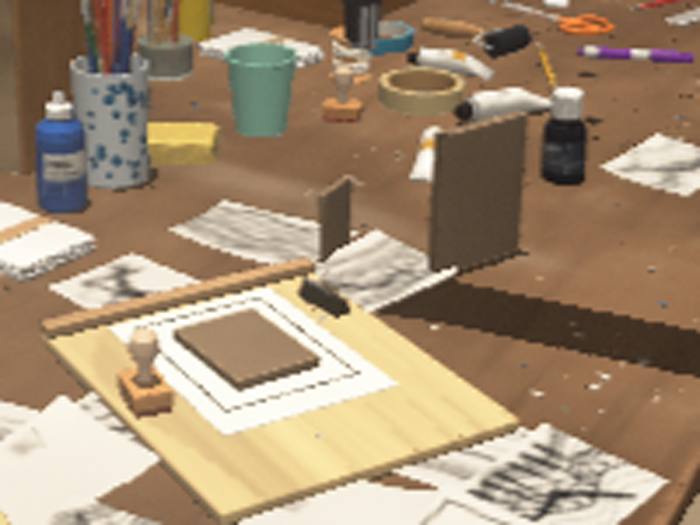

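Both views show the block flat and well inside the rectangle (centre near (275,223) in the top crop). The stamp and clip haven't moved, and the arm is clear. The press reached about 10–15 N.

```bash
python3 -c "
from bench import bot
print(bot.close_job())"
```

```text
the job is handed in; nothing more can be done
None
```

The block was tipped carved face down inside the rectangle, pressed on the middle of its back with about 10–15 N, and the arm moved clear; the job is handed in at about 7 s, and no verdict came back.

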